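# Hold the sprung chamber lid at the red index

### The arm

A 6-joint arm with a two-finger parallel gripper is mounted at the origin on a cart in front of the work surface, level with it; the furniture and walls round the work are solid. World frame = base frame: x ahead of the robot, y to its left, z up, the work surface at z = 0. Lengths are in mm, angles in degrees, forces in N, time in s.
With the tool pointing down it reaches from about 350 to 850 mm from the base axis. Payload 8.1 kg.
Tool frame: the origin (TCP) lies between the finger pads; the fingertips stand 11 mm ahead of it and the grasp point (between the pads) lies 8 mm behind it; z points along the fingers, y is the line along which they close (so a half turn about z gives the same grasp; the last joint's range is limited). The gripper opens to 85 mm and grips with 20 to 120 N. Pads are 22 mm wide; open, the fingers measure 114 mm over their backs; the gripper's body (76 mm by 85 mm) begins 54 mm behind the grasp point. The pads swing forward as they close: fully open they stand 13 mm farther back than shut.
Start: joints at [58.992, 7.471, 85.268, -0, 87.261, -4.893], TCP at [264.089, 538.76, 242.292] pointing down, gripper open.
Joint ranges: [-169.43, 169.43], [-51.17, 129.36], [1.28, 143.12], [-76.62, 256.62], [0, 156.53], [-152.29, 152.29]. Speed limits (degrees/s): [136.94, 136.94, 159.86, 180, 180, 180].

### API

Orientations are given as [roll, pitch, yaw] about the fixed x, y, z axes, in that order (R = Rz(yaw) Ry(pitch) Rx(roll)).
In Python, from bench import r, snapshot, get_calibration gives the robot as it stands.
- The arm moves only by the tool step_arm, never from a script. Its argument "rows" is a list of rows, each a list of 2 entries, a list of its own where there are three numbers: the shift along the tool's x, y, z in mm, then the turn about the tool's z in degrees. In form: [[[tx, ty, tz], yaw], ...]. A call has 1 to 12 rows; each row is the pose to reach, as a shift and turn from the pose commanded when the call began, along the tool's axes at that moment; what a row does not reach only later rows make up. A row lasts 1/10 s, in which the tool goes at most 50 mm and 8.59 degrees, less where a joint would pass 70% of its speed; a pose out of reach is approached as far as the arm can. A call with a gripper value outside its range is refused whole. "fingers" is the opening, from 0 (shut) to 1 (fully open), set as the call begins (left out, the last holds). The fingers move at their own pace and stop on an object; "squeeze" is the grip in N (left out, the last holds). Time passes only in rows, so rows that repeat a pose let the fingers close. It gives the time, the measured TCP pose, the force, the opening and the grip force at its end, in the units of the state.
- r.sense(): the state, without advancing time (a new reading comes with each control period).
- snapshot(name): name is "side" or "top"; returns the picture (384x512x3 uint8, blue, green, red); there is no depth.
- get_calibration(name): a dict with "fovy" (degrees; the focal length in pixels is half the picture's height over the tangent of half this angle, whatever the lens; pixels are square), "cx", "cy" (the principal point, pixels), "dist" ([k1, k2, p1, p2, k3] as OpenCV has them; the pictures are not rectified), "eye" and "orientation" of the camera in the world. Camera axes: x right, y up, looking along -z (the intrinsics and any distortion apply to the point x, -y, -z); pixel columns grow to the right and rows downward; lengths in mm; the calibration is good to about 2 mm. A picture is of the moment at which its call begins. get_calibration takes no time and is no camera call.
- r.hand_in(): hands the job in; it is judged then, once.
The state is a dict: "time": time; "joint_pos": joint angles; "qd": joint speeds; "joint_efforts": joint torques, N m; "tool_pos": TCP position; "tcp_rot": TCP orientation; "ft_force": force on the tool from outside, world axes, zero at the start; "wrist_torque": the same for the moment, N m; "finger_gap": finger opening in mm; "grip_force": force on a finger pad.
Only numpy, scipy, OpenCV 4.12 (cv2) and the standard library are available. Lean on these libraries where they do the work, as an engineer would, in place of code of your own. Each camera call takes 0.05 s, during which the arm holds its last target. There are 200 camera calls.

### The job

Draw the yellow-knobbed bolt of the white sample chamber fully back so that the lid is free, then lift the sprung lid by its round black grip until the black needle on its side lines up with the red index on the white quadrant. Finish while holding the lid there, still and with the gripper on it, so that the vials can be inspected: do not let go, and do not shift the red index or the other things on the desk.

Things in the scene. Friction and masses are not known exactly. Their poses are not given: they have to be found in the camera images.
- chamber: White sample chamber, 160 x 200 x 98 mm high, fixed to the desk, turned up to 0.3 rad. Origin under its centre, x to the back (hinge), y to its left. Front right (x -0.118 to -0.078, y -0.132 to -0.060): grey pillar 94 mm high with the bolt under two steel straps, 114 mm high, at y -0.066 and -0.126. Right side (y -0.110 to -0.136): white quadrant about the hinge, up to 205 mm high.
- hinge (a point): Point on the lid's hinge axis, midway along the lid; own x 0.080, z 0.092 of the chamber. The axis runs along the chamber's y.
- lid (a joint): Lid angle about the hinge axis, rad: 0 shut, grows as the front edge rises, stop at 1.2. A spring pulls it shut (0.28 N m at 0, 0.35 N m more per rad); with its weight it takes about 2 to 4 N upward at the grip. Let go, it falls shut. With the bolt forward it is blocked.
- lid_grip (a point): Centre of the round black grip at the lid's front: a disc 22 mm across, 16 mm between its flat faces, which look along the chamber's y: pinched over them from above it turns between the fingers. 190 mm in front of the hinge axis, 45 mm left of the lid's middle, 92 mm above the desk when shut; neck 12 mm wide, lid frame begins 27 mm behind. Axes as the lid's (x to hinge, y along it).
- lid_mark (a point): Tip of the black needle on the lid's right side, 123 mm in front of the hinge axis; moves with the lid and coincides with index_mark when the lid is exactly at the index.
- index (a joint): Angle of the red index about the same hinge axis, same sense and zero as lid, in rad; set between 0.45 and 0.80, held by friction. The lid angle to be held.
- index_mark (a point): Point on the tip of the red index, 123 mm from the hinge axis, at the quadrant's rim.
- bolt (a joint): Slide of the bolt in m: 0 forward, over the lid's steel lug (lid locked); 0.034 fully drawn back to the chamber's right (-y), clear of the lug. Stays where it is left (friction about 1.5 N).
- bolt_knob (a point): Middle of the bolt's upright yellow knob, 16 mm diameter, 24 mm tall, 141 mm above the desk (top 153 mm); below it a stem of 10 mm diameter. Slides along the chamber's -y.
- reagent_b: White reagent bottle with blue cap, 58 x 58 x 123 mm, bystander; origin under its centre.
- flask: Clear conical flask, 78 x 78 x 135 mm, bystander; origin under its centre.
- beaker: Clear beaker, 72 x 72 x 90 mm, bystander; origin under its centre.
- stapler: Black stapler, 34 x 145 x 42 mm, bystander; origin under its centre.
- tape: Roll of brown tape lying on the black notebook, 93 x 91 x 48 mm, bystander; origin under its centre.

How it is judged:
By the outcome, as a careful person would: the job done as asked, in the order asked, and still so for the second after the job is handed in, while the arm keeps its last pose, push and grip.
It also fails if it takes over 43 s, if anything falls off the work surface, if the arm or the gripper's body presses on something with over 40 N, if the wrist force passes 120 N, or if a joint passes its speed limit or range.

## Working session

There is one attempt and no reset: what is moved stays moved. The work goes in short steps, Python scripts to look and compute and a tool call to move; the robot and the scene stay as the last step left them, time stands still between calls to the robot, and variables do not carry over. Pictures are saved under pics/ and viewed, at most 10 in all, crops included, and the job is handed in when it is done.

Besides the shell and the picture viewer there is one more tool, called after "Emit:" as name([rows], argument=value, ...), one row to a line, values as JSON. step_arm: Moves the arm, as the interface text tells. Its arguments: {"type":"object","properties":{"rows":{"type":"array"},"fingers":{"type":"number"},"squeeze":{"type":"number"}},"required":["rows"]}

```bash
mkdir -p pics
cat > h.py <<'E'
import numpy as np, cv2
from bench import r, snapshot, get_calibration
from scipy.spatial.transform import Rotation as Ro
def cam(n):
    c=get_calibration(n); f=192/np.tan(np.radians(c['fovy'])/2)
    K=np.array([[f,0,c['cx']],[0,f,c['cy']],[0,0,1.]])
    o=np.array(c['orientation'],float)
    R=o if o.shape==(3,3) else Ro.from_euler('xyz',o,degrees=True).as_matrix()
    return K,np.array(c['dist'],float),np.array(c['eye'],float),R@np.diag([1,-1,-1])
def ray(n,p):
    K,d,e,R=cam(n); u=cv2.undistortPoints(np.array([[p]],float),K,d)[0,0]
    v=R@np.array([u[0],u[1],1]); return e,v/np.linalg.norm(v)
def atz(n,p,z):
    e,v=ray(n,p); return e+v*(z-e[2])/v[2]
def proj(n,P):
    K,d,e,R=cam(n); q=(np.atleast_2d(P)-e)@R
    return cv2.projectPoints(q,np.zeros(3),np.zeros(3),K,d)[0][:,0]
def tri(p1,p2):
    a,u=ray('top',p1); b,v=ray('side',p2)
    s=np.linalg.lstsq(np.c_[u,-v],b-a,rcond=None)[0]
    P,Q=a+s[0]*u,b+s[1]*v; return (P+Q)/2,np.linalg.norm(P-Q)
E
python3 - <<'E'
from h import *
for n in('top','side'):
    print(n,get_calibration(n)); cv2.imwrite(f'pics/{n}0.png',cv2.resize(snapshot(n),None,fx=1.5,fy=1.5,interpolation=2))
print(r.sense())
E
```

```text
top {'fovy': 54.213684182596836, 'cx': 251.7142576894768, 'cy': 187.50543455176305, 'dist': array([-0.12609325,  0.        ,  0.        ,  0.        ,  0.        ]), 'eye': array([ 424.38212226,   96.16340397, 1050.46675803]), 'orientation': array([  8.62339823,   0.73885232, -88.29284834])}
side {'fovy': 47.35895866460991, 'cx': 248.62824521880069, 'cy': 188.0557308440787, 'dist': array([-0.1556081,  0.       ,  0.       ,  0.       ,  0.       ]), 'eye': array([ 603.46073776, -731.52704379,  831.45089656]), 'orientation': array([49.71774552, -1.20779299,  4.75507608])}
{'time': 0.1, 'joint_pos': array([ 5.89914553e+01,  7.51126085e+00,  8.53240545e+01,  3.42483010e-04,
        8.72612959e+01, -4.89339729e+00]), 'qd': array([-0.11405607, -0.07686867, -0.03649211, -0.01741794, -0.06283702,
       -0.0360626 ]), 'joint_efforts': array([ 1.02745445e-03, -5.70956755e+01, -5.01935649e+01, -2.33518458e-04,
        8.39673827e-03, -3.74583249e-05]), 'tool_pos': array([263.83819834, 538.34176664, 241.33458489]), 'tcp_rot': array([-1.79903770e+02, -8.58195388e-03,  1.53884829e+02]), 'ft_force': array([ 0.51644585, -0.42386861,  0.33617149]), 'wrist_torque': array([ 0.05973147, -0.02384837,  0.00087322]), 'grip_force': 0.0, 'finger_gap': 85.37585637397075}
```

View pics/top0.png

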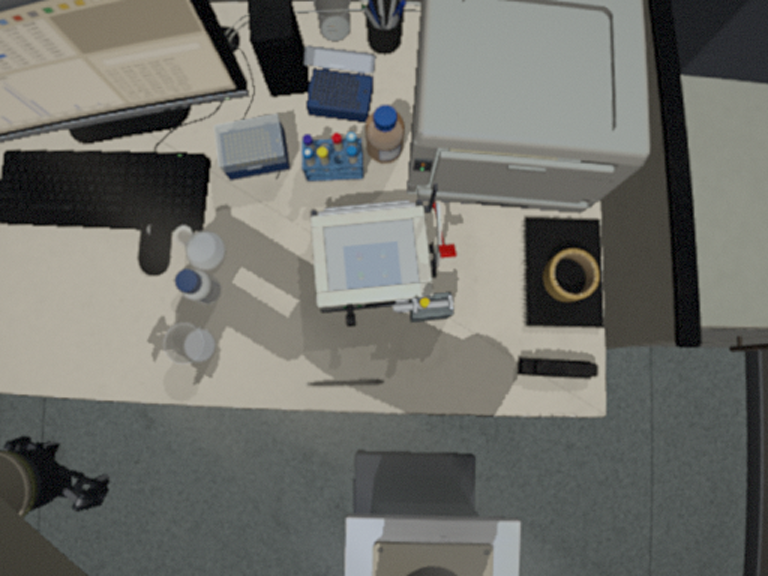

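View pics/side0.png

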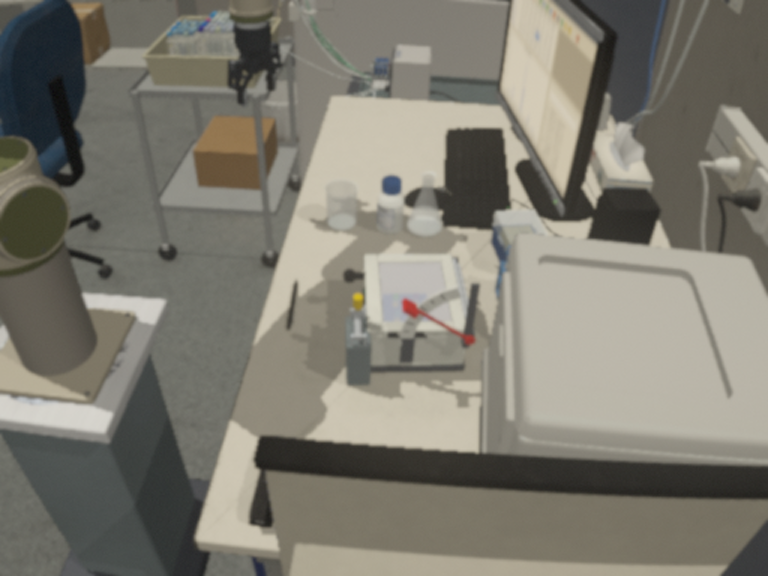

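The top picture shows the chamber at about (370,255) in the 1.5x view, the grip at (350,316), the knob at (424,302) and the red index tip near (447,250). In the side picture the knob is at (358,299), the grip at (350,275) and the red index at (410,308). Next I'll take enlarged crops.

Run:
```python
from h import *
t=snapshot('top')[125:225,195:325]; s=snapshot('side')[155:265,215:335]
a=cv2.resize(t,None,fx=6,fy=6,interpolation=cv2.INTER_CUBIC); b=cv2.resize(s,None,fx=5,fy=5,interpolation=cv2.INTER_CUBIC)
cv2.imwrite('pics/t1.png',a);cv2.imwrite('pics/s1.png',b)
```

```text
(no output)
```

View pics/t1.png

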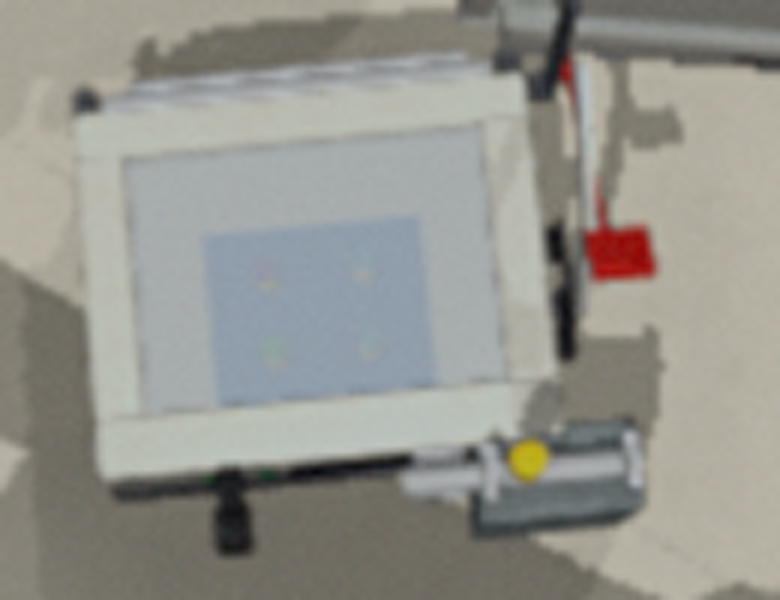

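View pics/s1.png

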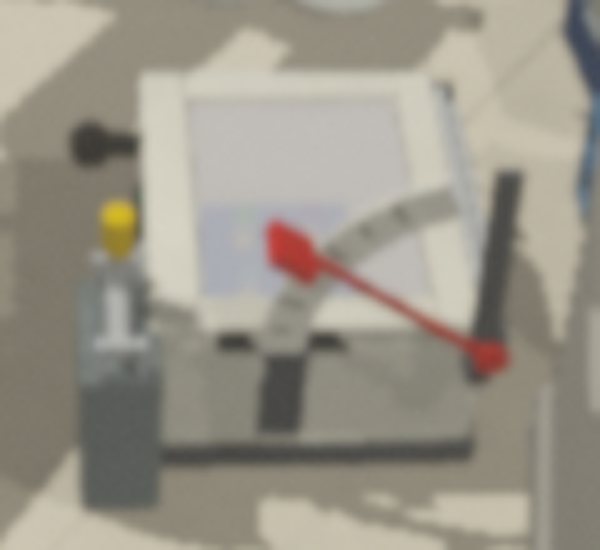

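In the top crop the knob's top is at (530,460), the grip disc at (234,525), the straps at (494,470) and (633,455), and the red flag at (622,253). In the side crop the knob is at (119,230), the grip at (90,143), the index pivot at (490,357), and the flag's inner end is near (318,265).

Run:
```python
from h import *
T=lambda u,v:(195+u/6-.4,125+v/6-.4); S=lambda u,v:(215+u/5-.4,155+v/5-.4)
print('knob top',tri(T(530,460),S(119,214)), atz('top',T(530,460),153))
print('grip',tri(T(234,528),S(90,143)), atz('top',T(234,528),92))
print('pivot',tri(T(567,70),S(490,357)))
print('flag',tri(T(622,253),S(290,250)))
a=[atz('top',T(*p),114) for p in((494,470),(633,455))];print('straps',a)
c=[atz('top',T(*p),98) for p in((100,478),(78,115),(525,78),(552,378))];print('lid',c)
for p,q in((c[1],c[2]),(a[0],a[1])): d=p-q; print(np.degrees(np.arctan2(d[1],d[0]))-90)
d=c[1]-c[0];print(np.degrees(np.arctan2(d[1],d[0])))
for n in('top',):
  for p in((380,245),(404,275)):print(n,p)
```

```text
knob top (array([529.55308979,  35.49360928, 149.20586406]), np.float64(0.8320886369236157)) [528.70039115  35.67572173 153.        ]
grip (array([502.86320227, 157.3913055 ,  89.80655039]), np.float64(0.666643355442155)) [503.01171423 157.31597327  92.        ]
pivot (array([710.22214767,  17.94052553,  89.97600843]), np.float64(0.965443552859843))
flag (array([611.33856935,   0.96033574, 165.77738694]), np.float64(0.8383783839085805))
straps [array([528.60960544,  48.03099136, 114.        ]), array([536.52160272, -10.10393204, 114.        ])]
lid [array([522.1605247 , 214.93486822,  98.        ]), array([681.39883682, 232.11483697,  98.        ]), array([703.16582162,  36.89970825,  98.        ]), array([570.65760642,  23.17288907,  98.        ])]
6.36234512282924
7.750175572156934
6.157732605643661
top (380, 245)
top (404, 275)
```

```bash
cat >> h.py <<'E'
def rel(cmdpos,cmdyaw,target,yaw):
    R=Ro.from_euler('xyz',[180,0,cmdyaw],degrees=True).as_matrix()
    return np.round(R.T@(np.array(target)-cmdpos),1), cmdyaw-yaw
E
python3 -c "
from h import *
print(rel([264.1,538.8,242.3],153.9,[529,35.6,200],186.9))"
```

```text
(array([-459.3, -335.3,   42.3]), -33.0)
```

Emit:
step_arm([
  [[-38,-28,0],-3],
  [[-76,-56,0],-6],
  [[-115,-84,0],-9],
  [[-153,-112,5],-12],
  [[-191,-140,10],-15],
  [[-230,-168,15],-18],
  [[-268,-196,20],-21],
  [[-306,-223,25],-24],
  [[-345,-251,30],-27],
  [[-383,-279,35],-30],
  [[-421,-307,40],-33],
  [[-459.3,-335.3,42.3],-33],
], fingers=0.5)

```text
time: 1.4
tool_pos: [529.2, 33.6, 199.4]
tcp_rot: [180.0, -0.0, -173.0]
ft_force: [1.0, 0.6, 0.3]
finger_gap: 42.6
grip_force: 0.0
```

Emit:
step_arm([
  [[0,0,0],0],
  [[0,0,0],0],
  [[0,0,0],0],
])

```text
time: 1.7
tool_pos: [528.5, 36.1, 199.8]
tcp_rot: [180.0, -0.0, -173.1]
ft_force: [-0.4, -0.6, -1.0]
finger_gap: 43.1
grip_force: 0.0
```

Run:
```python
from h import *
s=r.sense();print(s['time'],s['tool_pos'],s['tcp_rot'],s['finger_gap'],s['joint_pos'],s['ft_force'])
t=snapshot('top')[125:225,215:315]; b=snapshot('side')[130:230,195:295]
cv2.imwrite('pics/c2.png',cv2.resize(np.hstack([t,b]),None,fx=4,fy=4,interpolation=2))
print('proj tcp',proj('top',s['tool_pos']),proj('side',s['tool_pos']))
```

```text
1.7 [528.52312238  36.14476691 199.81367004] [ 1.79972231e+02 -3.08218753e-02 -1.73103187e+02] 43.13047151092438 [-1.64926490e+00 -2.03956908e+00  9.95444861e+01  2.30761141e-02
  8.25296898e+01 -9.85490775e+01] [-0.42529888 -0.57185626 -1.04364754]
proj tcp [[284.15024943 199.00822229]] [[237.92984568 180.55378368]]
```

View pics/c2.png

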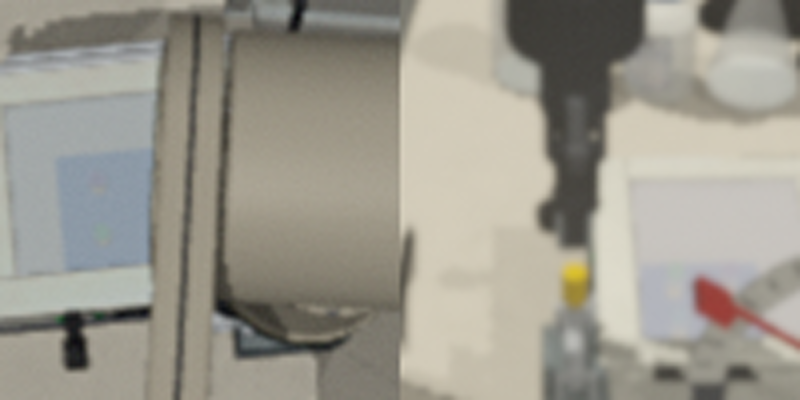

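The gripper hides the knob from the top camera. In the side view the fingers, at (575,200), line up with the knob at (575,285). I'll lower the gripper over it and close.

Emit:
step_arm([
  [[0,0,20],0],
  [[0,0,40],0],
  [[0,0,55],0],
  [[0,0,67],0],
  [[0,0,67],0],
  [[0,0,67],0],
])

```text
time: 2.4
tool_pos: [529.0, 35.8, 133.3]
tcp_rot: [-180.0, 0.0, -173.1]
ft_force: [-0.6, -1.4, 0.1]
finger_gap: 42.7
grip_force: 0.0
```

Emit:
step_arm([
  [[0,0,0],0],
  [[0,0,0],0],
  [[0,0,0],0],
  [[0,0,0],0],
  [[0,0,0],0],
  [[0,0,0],0],
], fingers=0, squeeze=25)

```text
time: 3.0
tool_pos: [529.7, 35.2, 134.2]
tcp_rot: [-180.0, 0.1, -173.1]
ft_force: [-0.8, -1.7, 5.6]
finger_gap: 15.4
grip_force: 24.7
```

Gripped: the gap matches the 16 mm knob. Now I'll draw it along tool −y.

Emit:
step_arm([
  [[0,-5,0],0],
  [[0,-10,0],0],
  [[0,-15,0],0],
  [[0,-20,0],0],
  [[0,-25,0],0],
  [[0,-30,0],0],
  [[0,-33,0],0],
  [[0,-36,0],0],
  [[0,-36,0],0],
  [[0,-36,0],0],
])

```text
time: 4.0
tool_pos: [534.0, 1.1, 134.2]
tcp_rot: [179.9, 0.1, -173.1]
ft_force: [-1.1, 6.0, 6.5]
finger_gap: 15.1
grip_force: 25.0
```

Emit:
step_arm([
  [[0,-2,0],0],
  [[0,-2,0],0],
  [[0,-2,0],0],
  [[0,-2,0],0],
])

```text
time: 4.4
tool_pos: [534.0, 0.8, 134.2]
tcp_rot: [179.7, 0.1, -173.1]
ft_force: [-1.8, 14.0, 7.8]
finger_gap: 15.1
grip_force: 25.3
```

The force rises with no further movement, so the bolt is at its end stop. I'll relax, open and rise.

Emit:
step_arm([
  [[0,3,0],0],
  [[0,3,0],0],
])

```text
time: 4.6
tool_pos: [533.9, 1.5, 134.2]
tcp_rot: [180.0, 0.1, -173.1]
ft_force: [0.0, 1.9, 5.9]
finger_gap: 14.8
grip_force: 25.1
```

Emit:
step_arm([
  [[0,0,0],0],
  [[0,0,0],0],
  [[0,0,0],0],
  [[0,0,-20],0],
  [[0,0,-50],0],
  [[0,0,-70],0],
], fingers=0.5)

```text
time: 5.2
tool_pos: [533.3, 0.6, 204.5]
tcp_rot: [-180.0, 0.0, -173.1]
ft_force: [0.8, 0.8, 0.1]
finger_gap: 42.7
grip_force: 0.0
```

Run:
```python
from h import *
s=r.sense();print(s['time'],s['tool_pos'],s['tcp_rot'],s['ft_force'])
c0=[534.3,0.3,203.5]  # approx command
o=np.array([617.5,125.7]);w=np.radians(6.9);R=np.array([[np.cos(w),-np.sin(w)],[np.sin(w),np.cos(w)]])
print('grip',o+R@[-110,45])
print(rel(s['tool_pos'],-173.1,[502.9,157.4,200],-173.1))
```

```text
5.2 [533.33165576   0.63348119 204.46426142] [-1.79992086e+02  3.86570403e-02 -1.73128816e+02] [0.7759278  0.83050827 0.13818087]
grip [502.89053464 157.15902812]
(array([ 11.4, 159.3,   4.5]), 0.0)
```

Emit:
step_arm([
  [[3,40,0],0],
  [[6,80,0],0],
  [[9,120,0],0],
  [[12,159,0],0],
  [[12,159,20],0],
  [[12,159,40],0],
  [[12,159,55],0],
  [[12,159,55],0],
  [[12,159,55],0],
])

```text
time: 6.1
tool_pos: [502.1, 156.8, 148.0]
tcp_rot: [-180.0, -0.0, -173.2]
ft_force: [-0.4, -0.1, -0.2]
finger_gap: 42.8
grip_force: 0.0
```

Run:
```python
from h import *
s=r.sense();print(s['time'],s['tool_pos'],s['tcp_rot'],s['ft_force'])
t=snapshot('top')[125:225,195:295]; b=snapshot('side')[145:245,205:305]
cv2.imwrite('pics/c3.png',cv2.resize(np.hstack([t,b]),None,fx=4,fy=4,interpolation=2))
```

```text
6.1 [502.05589363 156.81221205 147.95150702] [-1.79995155e+02 -4.53379291e-02 -1.73151983e+02] [-0.41389361 -0.08241787 -0.17434006]
```

View pics/c3.png

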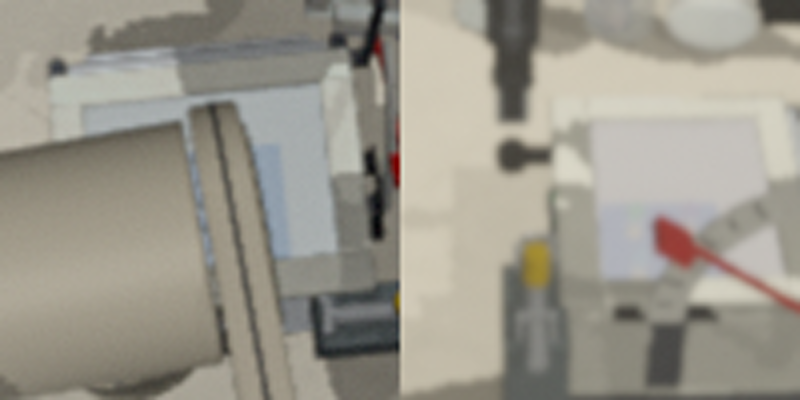

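In the side view the fingers, at (512,100), are right over the grip at (512,154), and the knob is at the outer end. I'll go down and pinch.

Emit:
step_arm([
  [[0,0,20],0],
  [[0,0,40],0],
  [[0,0,55],0],
  [[0,0,64],0],
  [[0,0,64],0],
  [[0,0,64],0],
])

```text
time: 6.8
tool_pos: [502.6, 157.2, 84.6]
tcp_rot: [180.0, 0.0, -173.1]
ft_force: [-1.0, 0.4, 0.4]
finger_gap: 42.6
grip_force: 0.0
```

Emit:
step_arm([
  [[0,0,0],0],
  [[0,0,0],0],
  [[0,0,0],0],
  [[0,0,0],0],
  [[0,0,0],0],
  [[0,0,0],0],
  [[0,0,0],0],
], fingers=0, squeeze=40)

```text
time: 7.5
tool_pos: [503.0, 156.9, 84.7]
tcp_rot: [-180.0, 0.1, -173.1]
ft_force: [0.9, -5.0, 4.8]
finger_gap: 15.3
grip_force: 44.0
```

Emit:
step_arm([
  [[-0.3,0,-10.4],0],
  [[-1.1,0,-20.9],0],
  [[-2.6,0,-31.2],0],
  [[-4.6,0,-41.5],0],
  [[-7.1,0,-51.6],0],
  [[-10.2,0,-61.6],0],
  [[-13.8,0,-71.4],0],
  [[-18,0,-80.9],0],
  [[-22.8,0,-90.2],0],
  [[-28,0,-99.3],0],
  [[-28,0,-99.3],0],
  [[-28,0,-99.3],0],
])

```text
time: 8.7
tool_pos: [529.5, 160.2, 183.3]
tcp_rot: [-180.0, -0.1, -173.1]
ft_force: [-0.9, -5.6, -3.5]
finger_gap: 15.1
grip_force: 40.3
```

Run:
```python
from h import *
s=r.sense();print(s['time'],s['tool_pos'],s['tcp_rot'],s['ft_force'],s['grip_force'])
T=snapshot('top');S=snapshot('side')
cv2.imwrite('pics/T4.png',T);cv2.imwrite('pics/S4.png',S)
t=T[125:205,265:325]; b=S[160:240,255:335]
cv2.imwrite('pics/c4.png',cv2.resize(np.hstack([t,b]),None,fx=5.5,fy=5.5,interpolation=2))
for th in(.55,.6,.65,.7):
    o=np.array([617.5,125.7]);w=np.radians(6.9);R=np.array([[np.cos(w),-np.sin(w)],[np.sin(w),np.cos(w)]])
    P=np.r_[o+R@[80-123*np.cos(th),-123],92+123*np.sin(th)]
    print(th,(proj('side',P)[0]-[255,160])*5.5+[330,0],(proj('top',P)[0]-[265,125])*5.5)
```

```text
8.7 [529.52365787 160.18498303 183.26969411] [-1.79968289e+02 -9.67293156e-02 -1.73125992e+02] [-0.91734955 -5.56736299 -3.48614956] 40.30858397483826
0.55 [417.4097123 262.0093919] [181.46725705 243.35899342]
0.6 [426.18499625 252.7278413 ] [181.90343045 233.60980872]
0.65 [435.60627005 243.69158898] [182.23520633 223.27999237]
0.7 [445.65174196 234.92945024] [182.45974873 212.3949611 ]
```

View pics/c4.png

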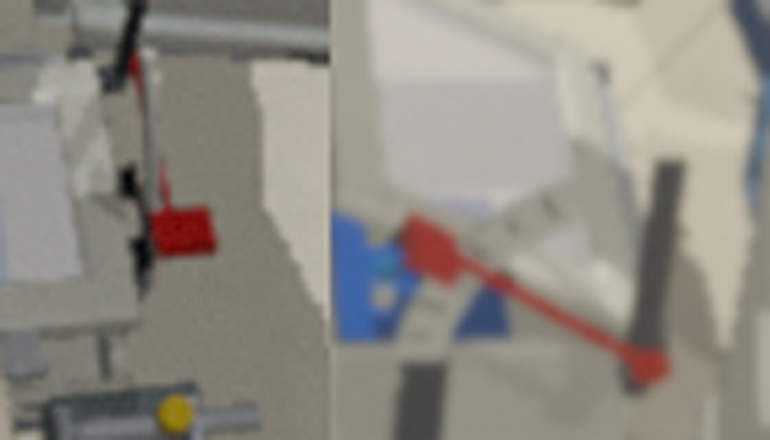

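The knob is fully out at (175,412). The red flag is at (183,232) in the top view and (432,245) in the side view, and the rod runs from there to the pivot at (650,362). The needle lies next to or behind the flag, and its black parts show at (130,180) and (145,260) in the top view. I'll measure the index angle from the red pixels.

Run:
```python
from h import *
o=np.array([617.5,125.7]);w=np.radians(6.9);R2=np.array([[np.cos(w),-np.sin(w)],[np.sin(w),np.cos(w)]])
loc=lambda P:np.r_[R2.T@(P[:2]-o),P[2]]
def inplane(n,p,yl):
    e,v=ray(n,p); a=loc(e); b=loc(e+v)-a; return a+b*(yl-a[1])/b[1]
S=cv2.imread('pics/S4.png').astype(int);T=cv2.imread('pics/T4.png').astype(int)
def red(I,u0,u1,v0,v1):
    m=np.zeros(I.shape[:2]); m[v0:v1,u0:u1]=np.clip(I[...,2]-(I[...,0]+I[...,1])/2-25,0,None)[v0:v1,u0:u1]; return m
m=red(S,255,330,160,240); ys,xs=np.nonzero(m)
print('side cols:',[(int(c),round(float((m[:,c]*np.arange(384)).sum()/m[:,c].sum()),1),int((m[:,c]>0).sum())) for c in range(xs.min(),xs.max()+1) if m[:,c].sum()>0])
cols=[c for c in range(284,306) if m[:,c].sum()>0]
pts=[(c,(m[:,c]*np.arange(384)).sum()/m[:,c].sum()) for c in cols]
for yl in(-125,-130,-135,-140,-150):
    q=np.array([inplane('side',p,yl) for p in pts]); k=np.polyfit(q[:,0],q[:,2],1)
    ang=np.arctan(-k[0]); 
    print(yl,'rod slope ang',ang,'z at hinge x80',np.polyval(k,80),'dir from hinge of x=-20', np.arctan2(np.polyval(k,-20)-92,100))
mt=red(T,275,310,125,180); ys,xs=np.nonzero(mt);print('top red rows',[(int(v),int(np.nonzero(mt[v])[0].min()),int(np.nonzero(mt[v])[0].max())) for v in sorted(set(ys))])
for p in((556,225),(567,360)):print('needle0 top',loc(atz('top',(195+p[0]/6-.4,125+p[1]/6-.4),90)))
T0=lambda u,v:(195+u/6-.4,125+v/6-.4)
for p in((217,340),(345,340)):print('needle0 side z90',loc(atz('side',(215+p[0]/5-.4,155+p[1]/5-.4),92)))
```

```text
side cols: [(268, 202.3, 6), (269, 203.1, 10), (270, 203.4, 11), (271, 204.0, 11), (272, 204.5, 12), (273, 205.0, 11), (274, 205.6, 12), (275, 206.1, 12), (276, 206.5, 12), (277, 206.8, 10), (278, 207.2, 9), (279, 207.5, 6), (280, 207.7, 5), (281, 208.3, 4), (282, 208.8, 5), (283, 209.6, 4), (284, 210.1, 4), (285, 210.7, 4), (286, 211.1, 5), (287, 211.6, 4), (288, 212.3, 4), (289, 212.8, 5), (290, 213.4, 4), (291, 214.0, 5), (292, 214.6, 4), (293, 215.2, 5), (294, 215.6, 4), (295, 216.3, 5), (296, 216.8, 5), (297, 217.4, 4), (298, 218.0, 5), (299, 218.5, 4), (300, 219.0, 5), (301, 219.6, 4), (302, 220.1, 5), (303, 220.6, 4), (304, 221.2, 4), (305, 221.7, 5), (306, 222.3, 4), (307, 223.0, 5), (308, 223.6, 5), (309, 224.4, 7), (310, 225.6, 7), (311, 226.1, 7), (312, 226.2, 8), (313, 226.1, 8), (314, 226.0, 7), (315, 226.1, 7), (316, 226.2, 6), (317, 226.2, 3)]
-125 rod slope ang 0.6332935008360421 z at hinge x80 95.33163993420138 dir from hinge of x=-20 0.6545995791082841
-130 rod slope ang 0.6332935008360403 z at hinge x80 99.41502192844516 dir from hinge of x=-20 0.6797944480229554
-
[... 314 characters left out ...]
of x=-20 0.7710238024421165
top red rows [(134, 289, 289), (135, 289, 289), (136, 288, 290), (137, 288, 290), (138, 288, 290), (139, 289, 290), (140, 290, 290), (141, 290, 290), (155, 294, 294), (156, 294, 294), (157, 294, 295), (158, 294, 295), (159, 294, 295), (160, 294, 295), (161, 294, 295), (162, 294, 302), (163, 292, 302), (164, 292, 303), (165, 292, 303), (166, 292, 303), (167, 292, 304), (168, 293, 304), (169, 293, 304), (170, 293, 304), (171, 293, 303)]
needle0 top [   9.32161747 -105.755436     90.        ]
needle0 top [ -50.4490623  -104.19759028   90.        ]
needle0 side z90 [ -51.02166894 -105.96076744   92.        ]
needle0 side z90 [  10.50102919 -107.06712112   92.        ]
```

Emit:
step_arm([
  [[-3,0,-5],0],
  [[-6,0,-10],0],
  [[-9,0,-14],0],
  [[-9,0,-14],0],
  [[-9,0,-14],0],
  [[-9,0,-14],0],
])

```text
time: 9.4
tool_pos: [538.4, 161.3, 196.8]
tcp_rot: [-180.0, -0.1, -173.1]
ft_force: [-0.8, -4.6, -4.1]
finger_gap: 15.4
grip_force: 39.6
```

Run:
```python
from h import *
P=[]
for i in range(3):
    s=r.sense();P.append(s['tool_pos']);T=snapshot('top');S=snapshot('side')
print(s['time'],np.array(P),s['ft_force'],s['grip_force'])
cv2.imwrite('pics/T5.png',T);cv2.imwrite('pics/S5.png',S)
t=T[135:200,275:310]; b=S[175:240,250:310]
cv2.imwrite('pics/c5.png',cv2.resize(np.hstack([t,b]),None,fx=8,fy=8,interpolation=2))
```

```text
9.6 [[538.40442414 161.26674387 196.80876614]
 [538.4079722  161.2802793  196.82218888]
 [538.41372937 161.28146724 196.82509919]] [ 0.30095456 -5.34855166 -5.20976974] 39.59060847759247
```

View pics/c5.png

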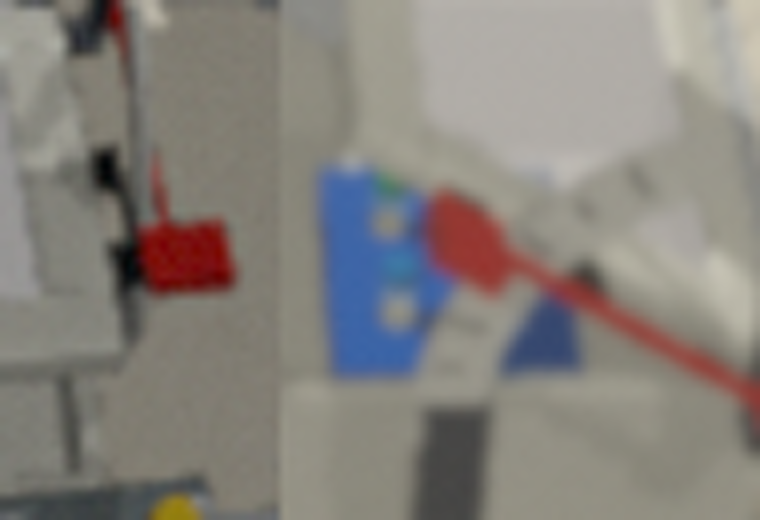

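The top view shows the needle's black parts at (105,165) and (130,265). In the side view its rear end shows just above the red rod at (585,272). I'll triangulate those parts and compare with the shut lid.

Run:
```python
from h import *
o=np.array([617.5,125.7]);w=np.radians(6.9);R2=np.array([[np.cos(w),-np.sin(w)],[np.sin(w),np.cos(w)]])
loc=lambda P:np.r_[R2.T@(P[:2]-o),P[2]]
wor=lambda x,y,z:np.r_[o+R2@[x,y],z]
a,e=tri((195+556/6-.4,125+240/6-.4),(215+330/5-.4,155+341/5-.4)); b,e2=tri((275+105/8-.4,135+167/8-.4),(250+305/8-.4,175+272/8-.4))
a,b=loc(a),loc(b);print(a,e,b,e2)
A=lambda p:np.arctan2(p[2]-92,80-p[0]);print(A(a),A(b),A(b)-A(a))
for th in(.58,.62,.66):
  for rr in (75,123):
    x,y,z=80-rr*np.cos(th),-107,92+rr*np.sin(th)
    s,t=proj('side',wor(x,y,z))[0],proj('top',wor(x,y,z))[0]
    print(th,rr,'side',(s+.4-[250,175])*8+[280,0],'top',(t+.4-[275,135])*8)
print('kin',np.arcsin((196.82-84.7)/190), 2*np.arcsin(np.hypot(196.82-84.7,np.hypot(538.4-503,161.28-156.9))/380))
# same-camera dark-line comparison: index tip predicted
for th in(.6,.633,.66): print(th,(proj('side',wor(80-123*np.cos(th),-123,92+123*np.sin(th)))[0]+.4-[250,175])*8+[280,0],(proj('top',wor(80-123*np.cos(th),-123,92+123*np.sin(th)))[0]+.4-[275,135])*8)
# raw pixels: rod slope with yaw variations
S=cv2.imread('pics/S5.png').astype(int); m=np.clip(S[...,2]-(S[...,0]+S[...,1])/2-25,0,None)
rows=np.arange(384); pts=[]
for c in range(284,306):
    k=m[180:235,c]; pts.append((c,(k*rows[180:235]).sum()/k.sum()))
for dy in(6.3,6.9,7.5):
    w=np.radians(dy);R2=np.array([[np.cos(w),-np.sin(w)],[np.sin(w),np.cos(w)]])
    q=[]
    for p in pts:
        e,v=ray('side',p);e_=loc(e);d=loc(e+v)-e_;q.append(e_+d*(-125-e_[1])/d[1])
    q=np.array(q);print(dy,-np.polyfit(q[:,0],q[:,2],1)[0],np.arctan(-np.polyfit(q[:,0],q[:,2],1)[0]))
```

```text
[   3.21383641 -105.09945597   89.40027907] 0.8244127728719846 [  16.93835757 -104.04506501  134.90278665] 0.7981862110009112
-0.03384370520295651 0.5974029244324043 0.6312466296353608
0.58 75 side [585.33377842 283.65118694] top [113.62897885 165.22743554]
0.58 123 side [453.57019197 218.30228657] top [135.12902504 273.51782403]
0.62 75 side [591.76881286 277.39671435] top [113.71566956 158.12155242]
0.62 123 side [464.02075318 207.67293559] top [135.37151186 261.8434621 ]
0.66 75 side [598.53488794 271.29464453] top [113.74990035 150.73379443]
0.66 123 side [475.05735051 197.28362707] top [135.52234602 249.63663099]
kin 0.6311892194623221 0.6295961125383824
0.6 [463.10544909 250.8041328 ] [187.78680792 262.99608541]
0.633 [472.04633663 242.08668473] [188.12261736 253.17201733]
0.66 [479.65988518 235.07827889] [188.34731327 244.86768963]
6.3 0.7356651824063198 0.6342635253355673
6.9 0.7442294515418996 0.6397977167746199
7.5 0.7527121042485163 0.6452345971012232
```

Run:
```python
from h import *
from scipy.optimize import least_squares
T1=lambda u,v:np.array((195+u/6-.4,125+v/6-.4)); S1=lambda u,v:np.array((215+u/5-.4,155+v/5-.4))
for n,P,t,s in(('knob',[529.3,35.3,153],T1(530,460),S1(119,214)),('grip',[503,157,92],T1(234,526),S1(90,143))):
    print(n,'bias top',t-proj('top',P)[0],'side',s-proj('side',P)[0])
Sx=cv2.imread('pics/S4.png').astype(int);res=[]
S=Sx; rows=np.arange(384)
for thr in(10,25,40):
    m=np.clip(S[...,2]-(S[...,0]+S[...,1])/2-thr,0,None); q=[]
    for c in range(282,307):
        k=m[195:232,c]; q.append((c,(k*rows[195:232]).sum()/k.sum()))
    pts=np.array(q)
    w=np.radians(6.9);o=np.array([617.5,125.7]);R2=np.array([[np.cos(w),-np.sin(w)],[np.sin(w),np.cos(w)]])
    loc=lambda P:np.r_[R2.T@(P[:2]-o),P[2]]
    for bias in([0,0],[0,1.]):
        Q=[]
        for p in pts:
            e,v=ray('side',p-np.array(bias));e_=loc(e);d=loc(e+v)-e_;Q.append(e_+d*(-122-e_[1])/d[1])
        Q=np.array(Q);k=np.polyfit(Q[:,0],Q[:,2],1);print(thr,bias,np.arctan(-k[0]),np.polyval(k,80),'x range',Q[[0,-1],0])
    # pivot centre & flag centre
    f=m[195:215,266:281]; vv,uu=np.mgrid[195:215,266:281]; print('flag centroid(mask)',(uu*(f>0)).sum()/(f>0).sum(),(vv*(f>0)).sum()/(f>0).sum())
print('rod y from top',[loc(atz('top',p,z)) for p,z in(((294.5,158),155),((294.5,160),158))])
```

```text
knob bias top [-0.16046107  0.24321782] side [0.28231318 1.14259956]
grip bias top [-0.12290342 -0.34152367] side [-0.15781915  0.5556268 ]
10 [0, 0] 0.6350774345740168 92.84755594080383 x range [ 0.96170281 61.17925799]
10 [0, 1.0] 0.6340028740659843 95.93408647017903 x range [ 0.73864088 60.81708022]
flag centroid(mask) 273.56804733727813 204.8284023668639
25 [0, 0] 0.6333652854293192 92.87656060103592 x range [ 0.9661586  61.21782228]
25 [0, 1.0] 0.6322907236483704 95.96406050109623 x range [ 0.74307568 60.85545229]
flag centroid(mask) 273.7165354330709 205.28346456692913
40 [0, 0] 0.6304409433813862 93.07545886797442 x range [ 0.99074318 61.18716047]
40 [0, 1.0] 0.6293667997914575 96.16397251974111 x range [ 0.76754444 60.82494331]
flag centroid(mask) 273.50925925925924 205.22222222222223
rod y from top [array([   4.0598111 , -117.74964671,  155.        ]), array([  -1.57319099, -116.82775394,  158.        ])]
```

The index comes out at about 0.633–0.64 rad, and the lid at about 0.630. I'll raise it by a millimetre and hold.

Emit:
step_arm([
  [[-0.7,0,-1],0],
  [[-0.7,0,-1],0],
  [[-0.7,0,-1],0],
  [[-0.7,0,-1],0],
  [[-0.7,0,-1],0],
  [[-0.7,0,-1],0],
])

```text
time: 10.3
tool_pos: [538.9, 161.3, 197.5]
tcp_rot: [-180.0, -0.1, -173.1]
ft_force: [-0.4, -5.6, -5.9]
finger_gap: 15.3
grip_force: 39.4
```

Run:
```python
from h import *
s=r.sense();print(s['tool_pos'],s['qd'].round(2),s['grip_force'],np.arcsin((s['tool_pos'][2]-84.7)/190))
t=snapshot('top')[90:240,150:330];b=snapshot('side')[130:280,190:370]
cv2.imwrite('pics/c6.png',cv2.resize(np.hstack([t,b]),None,fx=2.2,fy=2.2,interpolation=2))
```

```text
[538.90097163 161.33512913 197.54731187] [ 0.02  0.02 -0.06  0.04  0.07  0.06] 39.44259166717529 0.6359390065672501
```

View pics/c6.png

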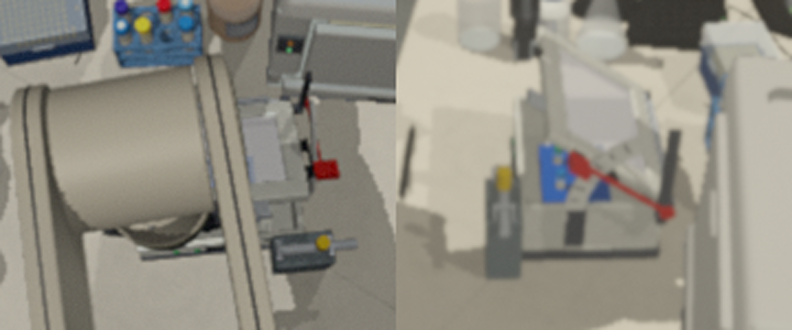

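The lid is held open at (600,110) in the side view. The bolt is fully out at (323,243) in the top view, and the index and bystanders are undisturbed. I'll hand in now.

```bash
python3 -c "
from bench import r
print(r.hand_in())"
```

```text
the job is handed in; nothing more can be done
None
```

The bolt is drawn back to its stop, and the gripper is holding the lid still at about 0.636 rad. I measured the red index at about 0.63–0.65 rad. The match rests on those measured angles because the flag hid the needle tip in the side view. I handed the job in at about 10.4 s, and no verdict came back.

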